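Lock out the planer before a blade change

ROBOT

A 7-joint arm with a two-finger parallel gripper is mounted at the origin on the work surface. World frame = base frame: x ahead of the robot, y to its left, z up, the work surface at z = 0. Lengths are in m, angles in degrees, forces in N, time in s.
With the tool pointing down it reaches from about 0.425 to 1.025 m from the base axis. Payload 9.4 kg.
Tool frame: the origin (TCP) lies on the centre line of the jaws, within the pads' length; the fingertips stand 11 mm ahead of it and the grasp point (between the pads) lies 8 mm behind it; z points along the fingers, y is the line along which they close (so a half turn about z gives the same grasp; the last joint's range is limited). The gripper opens to 85 mm and grips with 20 to 120 N. Pads are 22 mm wide; open, the fingers measure 114 mm over their backs; the gripper's body (76 mm by 85 mm) begins 54 mm behind the grasp point. The pads swing forward as they close: fully open they stand 13 mm farther back than shut.
Start: joints at [-74.582, 34.337, -0.143, 91.639, 0.103, 54.024, -4.572], TCP at [0.246, 0.682, 0.242] pointing down, gripper open.
Joint ranges: [-147.43, 147.43], [-19.82, 112.94], [-74.19, 73.91], [6.32, 146.72], [-59.91, 239.91], [6.04, 106.73], [-150.56, 150.56]. Speed limits (degrees/s): [127.2, 127.2, 172.46, 172.46, 180, 180, 180].

INTERFACE

Orientations are given as [roll, pitch, yaw] about the fixed x, y, z axes, in that order (R = Rz(yaw) Ry(pitch) Rx(roll)).
In Python, from workcell import monitor, optics, r gives the robot as it stands.
- The arm moves only by the shell command python3 -m pendant 'ROWS' [OPENING] [FORCE]. ROWS is JSON, a list that holds one entry, the list of rows, each a list of 6 numbers: the shift along the tool's x, y, z in cm, then the turn, a rotation vector about the tool's x, y, z in degrees. In form: [[[x, y, z, rx, ry, rz], ...]]. A call has 1 to 8 rows; each row shifts and turns the commanded pose from where the row before left it, along the tool's axes as they then stand; what a row does not reach is not made up. A row lasts 1/8 s, in which the tool goes at most 62.5 mm and 10.7 degrees, less where a joint would pass 70% of its speed; a pose out of reach is approached as far as the arm can. A call is refused whole if a number of a shift passes 6.25 or a number of a turn 10.7, either way. A call with a gripper value outside its range is refused whole. OPENING is the closure, from -1 (fully open) to 1 (shut), set as the call begins (- or left out, the last holds). The fingers move at their own pace and stop on an object; FORCE is the grip in N (left out, the last holds). Time passes only in rows, so rows that do not move let the fingers close. It gives the time, the measured TCP pose, the force, the opening and the grip force at its end, in the units of the state.
- monitor.sense(): the state, without advancing time (a new reading comes with each control period).
- optics.snapshot(name): name is "side" or "top"; returns a dict with "image" (480x640x3 uint8, blue, green, red), "fx", "fy", "cx", "cy" (pixels), "k1" (the pictures are not rectified: a ray, as slopes to the right and down, at radius r is drawn at 1 + k1 r^2 times it, then the intrinsics apply), "rvec" (rotation vector, rad) and "tvec" (3), from world to camera coordinates, as OpenCV has them. Camera axes: x right, y down, z forward; pixel columns grow to the right and rows downward; lengths in m; the calibration is good to about 2 mm. A picture is of the moment at which its call begins. There is no depth.
- r.sign_off(): hands the job in; it is judged then, once.
The state is a dict: "clock": time; "joint_positions": joint angles; "joint_velocities": joint speeds; "tau": joint torques, N m; "position": TCP position; "orientation": TCP orientation; "ft_force": force on the tool from outside, world axes, zero at the start; "moment": the same for the moment, N m; "finger_gap": finger opening in m; "grasp_force": force on a finger pad.
Only numpy, scipy, OpenCV 4.12 (cv2) and the standard library are available. Lean on these libraries where they do the work, as an engineer would, in place of code of your own. Each camera call takes 0.05 s, during which the arm holds its last target. There are 200 camera calls.

TASK

Lock out the planer: slide the isolator's red handle all the way to the left as the robot sees it (off), so that its shutter uncovers the steel eye, then clip the big snap hook onto the eye by pressing its sprung gate against the eye's upright bar until the bar is inside the hook and the gate has sprung shut behind it. Leave the hook lying flat on the bench with the isolator still off, and do not disturb the hand plane, the glue bottle or the mallet.

Things in the scene. Friction and masses are not known exactly. Their poses are not given: they have to be found in the camera images.
- isolator: Grey isolator fixed to the bench. Frame: x away from the robot at yaw 0, y left, z up; origin on the bench at the foot of the eye's upright bar. Housing: x 100 to 190, y -60 to 170 mm, 55 mm high. A red arm above it carries the handle and a shutter.
- eye (a point): Centre of the eye's upright bar, 7 mm above the bench; axes as the isolator's. The eye is a 12 mm round steel bar: upright from the bench to 51 mm, then level along +x (centre 45 mm high) into the housing at x = 100 mm. The opening below is 39 mm high and open to both sides, so a hook lying flat on the bench can slide round the upright bar.
- switch (a joint): Travel (m) of the red handle along the isolator's +y: 0 = on (right), 0.110 = fully off (left stop); starts at 0 to 0.012. Stays where left; about 3 N to slide. The red arm moving with it is 34 mm wide, 58 to 68 mm high, x -25 to 165 mm in the isolator's frame.
- shutter (a point): Centre of the red shutter plate hanging from the arm, 34 mm above the bench: 44 mm wide along y, 6 mm thick, 4 to 64 mm high, 22 mm nearer the robot than the upright bar. It moves with the switch: in front of the bar at 0, its near edge 88 mm left of the bar at 0.110. Axes as the isolator's.
- knob (a point): Centre of the top of the red handle block on the arm, 106 mm above the bench; the block is 40 mm along x, 26 mm along y, 40 mm tall, at x = 30 mm in the isolator's frame. It moves with the switch; axes as the isolator's.
- hook: Loose steel snap hook, 0.2 to 0.45 kg, lying flat: closed loop of 14 mm round bar, outside 89 mm (x) by 164 mm (y), bar centres 7 mm above the bench. Origin: centre of the loop, on the underside; z up. Back (spine) along y at x = -37.5 mm; front at x = +37.5 mm: brass gate from y = -36 (hinge) to 27 mm, solid nose from y = 30 mm on.
- grip (a point): Centre of the orange grip on the hook's spine, 13 mm above the underside: straight box 16 mm along the hook's x, 122 mm along its y, 26 mm high from the bench, at x = -37.5 mm in the hook's frame; axes as the hook's.
- gateway (a point): On the gate's line where a bar best enters: x = 37.5, y = 13 mm in the hook's frame, 7 mm high; axes as the hook's. y from 8 to 20 mm works. The eye's bar touches the gate when its centre is at hook x = 48 mm, gets past the gate's tip at x about -7 to -17 mm, and meets the grip at x = -23 mm.
- gate (a joint): Angle (rad) of the brass gate, 10 mm thick, tip 63 mm from its upright hinge at x = 37.5, y = -36 mm in the hook's frame. 0 = shut, grows as it is pressed inward (stop at 1.15). Sprung shut: about 1 N at the tip to start, 2.5 N at 0.8 rad.
- plane: Small hand plane, dark steel and wood, 150 x 50 mm, about 52 mm high, loose; origin centre of its underside, long axis x. Leave alone.
- glue: White glue bottle, 60 mm diameter, 170 mm tall, loose, upright; origin at its base. Leave alone.
- mallet: Wooden mallet lying down, 260 mm long along its x, head 70 x 120 x 60 mm at +x (centred 90 mm from the origin), handle toward -x; origin on the bench. Leave alone.
Not all that is in view belongs to the job. There is more than one size of the hook; the job needs the largest.

How it is judged (in metres and radians):
On the way, in this order (a step that is already met when the one before it is completed fails the run):
1. the red handle is fully off (left), the hook not yet clipped (value of joint switch above 0.1 m), for 0.2 s.
2. the eye's upright bar is in the gateway and has pressed the gate inward (value of joint gate above 0.3 rad and x of eye in the frame of hook between -0.035 and 0.045 m and y of eye in the frame of hook between -0.036 and 0.045 m).
At the end, for the whole second after the job is handed in: Handle off (above 100 of 110 mm); the eye's upright bar inside the hook's loop (within 30 mm of the hook's origin along its x, 68 mm along its y); gate shut (below 0.1 rad); hook flat on the bench (tilt below 0.12 rad, origin below 12 mm) and at rest (value of joint switch above 0.1 m and value of joint gate below 0.1 rad and x of eye in the frame of hook between -0.03 and 0.03 m and y of eye in the frame of hook between -0.068 and 0.068 m and angle between hook's own z axis and vertical below 0.12 rad and height (world z) of hook below 0.012 m and linear speed of hook below 0.02 m/s); the robot touches nothing.
It fails at once if the hand plane is disturbed (moved more than 30 mm or tipped) (distance of plane from where it was at the start of the episode above 0.03 m or angle between plane's own z axis and vertical above 0.4 rad).
It fails at once if the glue bottle is disturbed (moved more than 30 mm or tipped) (distance of glue from where it was at the start of the episode above 0.03 m or angle between glue's own z axis and vertical above 0.4 rad).
It fails at once if the mallet is disturbed (moved more than 30 mm or tipped) (distance of mallet from where it was at the start of the episode above 0.03 m or angle between mallet's own z axis and vertical above 0.4 rad).
It also fails if it takes over 58 s, if anything falls off the work surface, if the arm or the gripper's body presses on something with over 40 N, if the wrist force passes 120 N, or if a joint passes its speed limit or range.

## Working session

There is one attempt and no reset: what is moved stays moved. The work goes in short steps, Python scripts to look and compute and a shell command to move; the robot and the scene stay as the last step left them, time stands still between calls to the robot, and variables do not carry over. Pictures are saved under pics/ and viewed, at most 10 in all, crops included, and the job is handed in when it is done.

```bash
mkdir -p pics; cat > h.py <<'E'
import numpy as np, cv2
from workcell import monitor, optics, r
def snap(n,f=None):
    s=optics.snapshot(n)
    if f: cv2.imwrite('pics/'+f,s['image'])
    return s
def K(s): return np.array([[s['fx'],0,s['cx']],[0,s['fy'],s['cy']],[0,0,1.]]),np.array([s['k1'],0,0,0,0.])
def px2w(s,u,v,z):
    k,d=K(s); p=cv2.undistortPoints(np.array([[[u,v]]],float),k,d)[0,0]
    R=cv2.Rodrigues(np.array(s['rvec'],float))[0]; t=np.array(s['tvec'],float).ravel()
    c=-R.T@t; q=R.T@np.array([p[0],p[1],1]); return c+q*(z-c[2])/q[2]
def w2px(s,P):
    k,d=K(s); return cv2.projectPoints(np.array(P,float).reshape(-1,1,3),np.array(s['rvec'],float),np.array(s['tvec'],float),k,d)[0][:,0]
E
python3 - <<'E'
from h import *
for n in('top','side'):
    s=snap(n,n+'0.png'); R=cv2.Rodrigues(np.array(s['rvec'],float))[0]; print(n,-R.T@np.array(s['tvec']).ravel(),R.round(2).tolist(),s['fx'],s['k1'])
st=monitor.sense(); print({k:st[k] for k in('clock','position','orientation','ft_force','finger_gap')})
E
```

```text
top [ 0.4517843  -0.04436555  1.18866945] [[0.03, -1.0, 0.0], [-1.0, -0.03, -0.05], [0.05, -0.0, -1.0]] 446.22497921838095 -0.11238611426389904
side [ 0.40036596 -0.92814266  1.05685709] [[0.99, -0.13, 0.01], [-0.09, -0.72, -0.68], [0.1, 0.68, -0.73]] 524.5982989552715 -0.05203376445464811
{'clock': 0.1, 'position': array([0.24563228, 0.68167872, 0.24153521]), 'orientation': array([-1.79922075e+02,  8.70785538e-03,  1.60186757e+02]), 'ft_force': array([-0.33098978, -0.94718854, -0.41424551]), 'finger_gap': 0.08486678371726518}
```

View pics/top0.png

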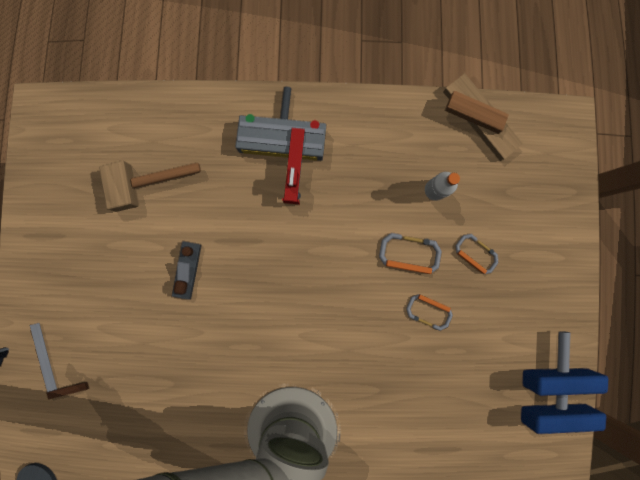

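View pics/side0.png

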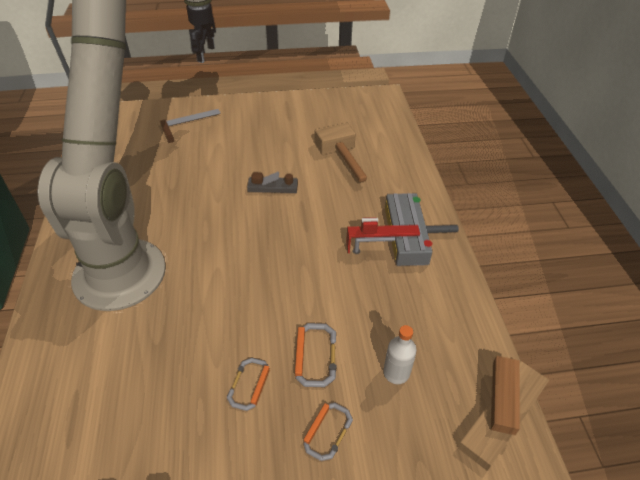

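Top view: three hooks, A (410,254), B (477,254) and C (429,312). A is visibly the largest, so it is the likely one. The isolator is at (283,140) with its red arm at (294,165) and knob at about (292,178). The plane is at (187,270), the glue at (442,185) and the mallet at (150,180). I'll check A in an enlarged crop and measure it.

```bash
python3 - <<'E'
from h import *
im=cv2.imread('pics/top0.png')
a=cv2.resize(im[80:220,225:345],None,fx=4,fy=4,interpolation=cv2.INTER_CUBIC)
b=cv2.resize(im[220:340,370:450],None,fx=4,fy=4,interpolation=cv2.INTER_CUBIC)
c=np.zeros((560,800,3),np.uint8); c[:,:480]=a; c[:480,480:]=b
cv2.imwrite('pics/crop.png',c)
s=snap('top'); im=s['image']; hsv=cv2.cvtColor(im,cv2.COLOR_BGR2HSV)
m=cv2.inRange(hsv,(5,180,120),(14,255,255))
n,l,st,ce=cv2.connectedComponentsWithStats(m)
for i in range(1,n):
    if st[i,4]>40:
        P=np.argwhere(l==i)[:,::-1].astype(np.float32); rc=cv2.minAreaRect(P); bx=cv2.boxPoints(rc)
        W=np.array([px2w(s,*q,.026)[:2] for q in bx]); print(ce[i],st[i,4],px2w(s,*ce[i],.026).round(4)[:2],W.round(4).tolist(),[np.linalg.norm(W[j]-W[j-1]).round(3) for j in(1,2)])
E
```

```text
[453.54216867 178.28915663] 83 [ 0.6842 -0.414 ] [[0.6954, -0.4016], [0.6963, -0.4262], [0.6719, -0.4262], [0.6711, -0.4016]] [np.float64(0.025), np.float64(0.024)]
[471.98165138 261.50458716] 109 [ 0.4637 -0.4652] [[0.4856, -0.4278], [0.4925, -0.4331], [0.4417, -0.503], [0.4348, -0.4976]] [np.float64(0.009), np.float64(0.086)]
[408.75446429 266.75      ] 224 [ 0.4462 -0.2958] [[0.4489, -0.2363], [0.462, -0.2385], [0.4438, -0.3546], [0.4306, -0.3524]] [np.float64(0.013), np.float64(0.118)]
[433.69747899 302.83193277] 119 [ 0.3532 -0.3637] [[0.3652, -0.3232], [0.374, -0.327], [0.3403, -0.4061], [0.3315, -0.4022]] [np.float64(0.01), np.float64(0.086)]
```

View pics/crop.png

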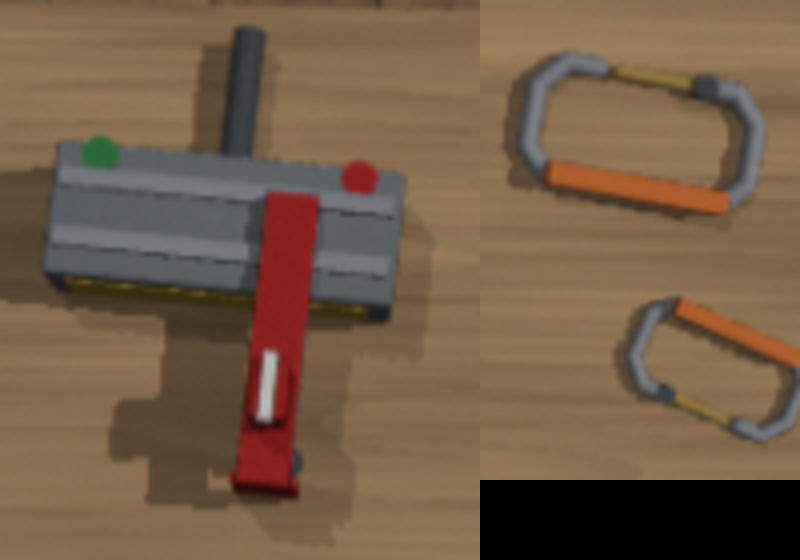

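The crop confirms A. Its grip measures 118 mm against the stated 122 mm, while B and C measure 86 mm. The gate is on the far side (about 403,238), with the hinge knob at its right end (about 426,241), so the hook's frame is about -9° yaw. The eye's bar shows just right of the red arm at about (299,195). Next is the isolator's pose.

```bash
python3 - <<'E'
from h import *
from scipy.optimize import least_squares
s=snap('top')
px=np.array([[57,142],[405,173],[390,304],[46,274]])/4+[225,80]
L=np.array([[.19,.17,.055],[.19,-.06,.055],[.1,-.06,.055],[.1,.17,.055]])
# arm tops: far-left, far-right ; knob top centre, with switch q
pa=np.array([[268,192],[318,196],[296,484],[240,475],[268,386]])/4+[225,80]
def loc(q): return np.array([[.165,q+.017,.068],[.165,q-.017,.068],[-.025,q-.017,.068],[-.025,q+.017,.068],[.03,q,.108]])
def W(p,A): c,n=np.cos(p[2]),np.sin(p[2]); return np.c_[p[0]+c*A[:,0]-n*A[:,1],p[1]+n*A[:,0]+c*A[:,1],A[:,2]]
f=lambda p:(np.r_[w2px(s,W(p,L))-px,w2px(s,W(p,loc(p[3])))-pa]).ravel()
o=least_squares(f,[.66,-.05,-.05,0],loss='soft_l1'); print(o.x, np.degrees(o.x[2])); print(f(o.x).reshape(-1,2).round(1).tolist())
p=o.x; print('bar px',w2px(s,W(p,np.array([[0,0,0.007],[0,0,.051]]))),'knob',W(p,np.array([[.03,p[3],.106]])))
E
```

```text
[ 0.62950185  0.00073528 -0.06301106  0.01114644] -3.610267976805165
[[-0.3, -0.3], [0.4, -0.8], [1.2, 0.2], [-1.3, 0.2], [-0.2, -0.6], [0.5, -0.5], [-0.8, 0.5], [-0.2, 1.6], [0.8, 0.0]]
bar px [[297.58080969 195.18942306]
 [297.00092383 192.6225259 ]] knob [[0.6601442  0.00997052 0.106     ]]
```

```bash
cat >> h.py <<'E'
from scipy.spatial.transform import Rotation as Ro
def go(x,y,z,yaw=None):
    """tool-frame shift (cm) to target, and turn left (deg about tool z)"""
    s=monitor.sense(); R=Ro.from_euler('xyz',s['orientation'],degrees=True)
    d=R.inv().apply(np.array([x,y,z])-s['position'])*100
    t=(R.inv()*Ro.from_euler('xyz',[180,0,yaw if yaw is not None else s['orientation'][2]],degrees=True)).as_rotvec(degrees=True)
    print('t',s['clock'],'pos',s['position'].round(4),'rpy',s['orientation'].round(1),'F',s['ft_force'].round(1),'gap',round(s['finger_gap'],4),'| shift cm',d.round(2),'turn',t.round(1))
E
python3 -m pendant '[[[0,0,0,0,0,-8.1],[0,0,0,0,0,-8.1],[-2.8,-4,0,0,0,0],[-2.8,-4,0,0,0,0],[-2.8,-4,0,0,0,0],[-2.8,-4,0,0,0,0],[-2.8,-4,0,0,0,0],[-2.8,-4,0,0,0,0]]]' -1 30
python3 -m pendant '[[[-2.8,-4,0,0,0,0],[-2.8,-4,0,0,0,0],[-2.8,-4,0,0,0,0],[-2.8,-4,0,0,0,0],[-2.8,-4,0,0,0,0],[-2.8,-4,0,0,0,0],[-2.8,-4,0,0,0,0],[0,0,0,0,0,0]]]'
python3 -c "
from h import *
go(.660,.010,.088,176.4)"
```

```text
clock: 1.2
position: [0.399, 0.4305, 0.2423]
orientation: [-180.0, 0.0, 176.4]
ft_force: [0.8, 0.3, -0.3]
finger_gap: 0.0855
grasp_force: 0.0
clock: 2.2
position: [0.5781, 0.1356, 0.2421]
orientation: [-179.9, 0.0, 176.0]
ft_force: [0.2, 1.4, 0.3]
finger_gap: 0.0855
grasp_force: 0.0
t 2.2 pos [0.5781 0.1356 0.2421] rpy [-179.9    0.   176. ] F [0.2 1.4 0.3] gap 0.0855 | shift cm [ -9.04 -11.94  15.44] turn [-0.1  0.  -0.4]
```

```bash

python3 -m pendant '[[[-2.26,-3,0,0,0,0],[-2.26,-3,0,0,0,0],[-2.26,-3,0,0,0,0],[-2.26,-2.94,0,0,0,-0.4],[0,0,3,0,0,0],[0,0,3,0,0,0],[0,0,0,0,0,0]]]'
python3 -c "
from h import *
go(.660,.010,.088,176.4)
s=snap('top','k.png'); cv2.imwrite('pics/k.png',cv2.resize(s['image'][90:230,215:375],None,fx=4,fy=4,interpolation=cv2.INTER_CUBIC))"
```

```text
clock: 3.08
position: [0.6573, 0.0164, 0.1802]
orientation: [-180.0, -0.3, 176.9]
ft_force: [-1.3, 0.6, 1.3]
finger_gap: 0.0858
grasp_force: 0.0
t 3.075 pos [0.6573 0.0164 0.1802] rpy [-180.    -0.3  176.9] F [-1.3  0.6  1.3] gap 0.0858 | shift cm [-0.34 -0.62  9.22] turn [-0.  -0.3  0.5]
```

View pics/k.png

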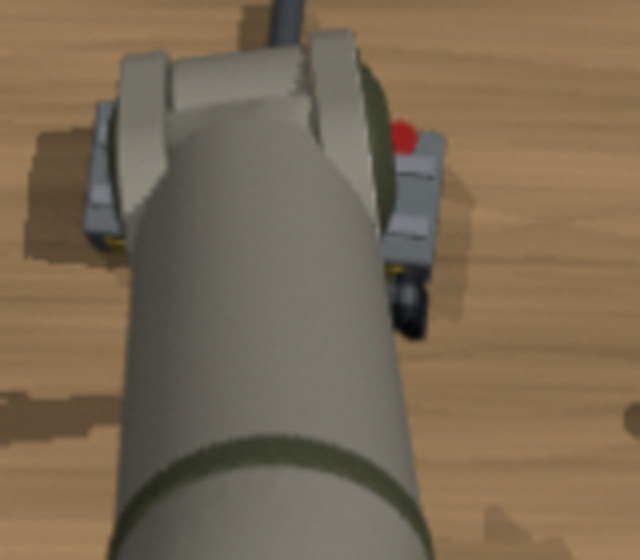

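The arm hides the knob from the top camera; only one finger shows, at about (318,165). I'll rely on the finger gap and the side camera instead. Descending over the knob and gripping.

```bash

python3 -m pendant '[[[-0.34,-0.62,3,0,0,0.4],[0,0,3,0,0,0],[0,0,3.2,0,0,0],[0,0,0,0,0,0]]]'
python3 -m pendant '[[[0,0,0,0,0,0],[0,0,0,0,0,0],[0,0,0,0,0,0],[0,0,0,0,0,0]]]' 1 30
python3 -c "
from h import *
go(.660,.010,.088,176.4); snap('side','k2.png')"
```

```text
clock: 3.62
position: [0.6614, 0.0096, 0.0897]
orientation: [-180.0, -0.1, 176.4]
ft_force: [0.2, -0.0, -0.2]
finger_gap: 0.0851
grasp_force: 0.0
clock: 4.12
position: [0.6626, 0.0094, 0.0915]
orientation: [180.0, 0.1, 176.4]
ft_force: [-0.9, 1.9, 7.3]
finger_gap: 0.0254
grasp_force: 31.0
t 4.125 pos [0.6626 0.0094 0.0915] rpy [1.800e+02 1.000e-01 1.764e+02] F [-0.9  1.9  7.3] gap 0.0254 | shift cm [0.27 0.04 0.35] turn [ 0.   0.1 -0. ]
```

View pics/k2.png

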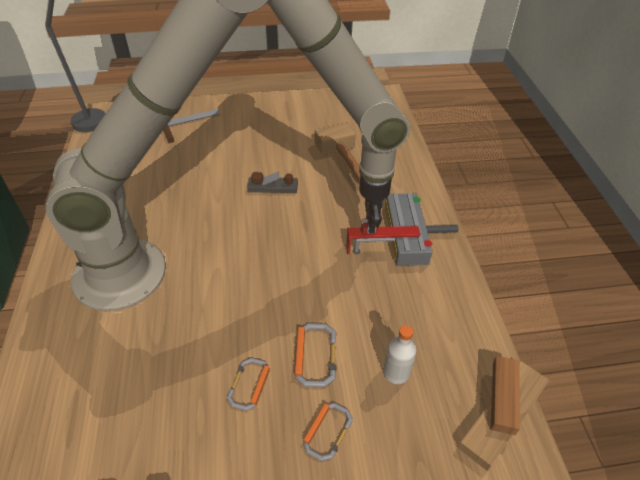

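The side view shows the gripper on the red handle at (372,220), and the 25 mm gap matches the 26 mm block. Dragging left.

```bash

python3 -m pendant '[[[0,1.5,-0.1,0,0,0],[0,1.5,0,0,0,0],[0,1.5,0,0,0,0],[0,1.5,0,0,0,0],[0,1.5,0,0,0,0],[0,1.5,0,0,0,0],[0,0.6,0,0,0,0],[0,0,0,0,0,0]]]'
python3 -c "
from h import *
go(.668,.109,.092,176.4)"
```

```text
clock: 5.18
position: [0.67, 0.1075, 0.0916]
orientation: [179.9, 0.2, 176.5]
ft_force: [7.3, 0.9, -3.6]
finger_gap: 0.0254
grasp_force: 31.9
t 5.175 pos [0.67   0.1075 0.0916] rpy [179.9   0.2 176.5] F [ 7.3  0.9 -3.6] gap 0.0254 | shift cm [ 0.21  0.14 -0.04] turn [0.1 0.2 0.1]
```

```bash

python3 -m pendant '[[[0.1,0.3,0,0,0,0],[0,0.3,0,0,0,0],[0,0,0,0,0,0]]]'
python3 -m pendant '[[[0,0,0,0,0,0],[0,0,0,0,0,0]]]'
python3 -c "
from h import *
go(.668,.109,.092,176.4)"
```

```text
clock: 5.55
position: [0.6704, 0.112, 0.0917]
orientation: [179.9, 0.3, 176.4]
ft_force: [10.4, -1.7, -6.2]
finger_gap: 0.0255
grasp_force: 31.1
clock: 5.8
position: [0.6704, 0.112, 0.0917]
orientation: [179.9, 0.3, 176.4]
ft_force: [10.9, -1.7, -6.7]
finger_gap: 0.0253
grasp_force: 31.1
t 5.8 pos [0.6704 0.112  0.0917] rpy [179.9   0.3 176.4] F [10.9 -1.7 -6.7] gap 0.0253 | shift cm [ 0.22 -0.31 -0.03] turn [ 0.1  0.3 -0. ]
```

```bash

python3 -m pendant '[[[0.2,0.4,-0.05,0,0,0],[0,0.4,0,0,0,0],[0,0,0,0,0,0],[0,0,0,0,0,0]]]'
python3 -c "
from h import *
go(.668,.109,.092,176.4)"
```

```text
clock: 6.3
position: [0.6703, 0.1122, 0.0917]
orientation: [-179.6, 0.4, 176.1]
ft_force: [16.6, -20.8, -10.9]
finger_gap: 0.0253
grasp_force: 31.4
t 6.3 pos [0.6703 0.1122 0.0917] rpy [-179.6    0.4  176.1] F [ 16.6 -20.8 -10.9] gap 0.0253 | shift cm [ 0.21 -0.34 -0.03] turn [-0.4  0.4 -0.3]
```

The handle is hard against the left stop: travel is about 103 mm and the reaction is 21 N. Releasing and lifting.

```bash

python3 -m pendant '[[[-0.2,-0.8,0,0,0,0],[0,0,0,0,0,0],[0,0,0,0,0,0],[0,0,0,0,0,0]]]' -1
python3 -m pendant '[[[0,0,-3,0,0,0],[0,0,-4,0,0,0],[0,0,-4,0,0,0],[0,0,0,0,0,0]]]'
python3 -c "
from h import *
go(.4403,-.3333,.2,81.1); print(monitor.sense()['joint_positions'].round(1)); go(.4403,-.3333,.2,-98.9)"
```

```text
clock: 6.8
position: [0.6671, 0.112, 0.0919]
orientation: [180.0, -0.0, 176.5]
ft_force: [0.3, -0.3, 0.0]
finger_gap: 0.085
grasp_force: 0.0
clock: 7.3
position: [0.669, 0.1117, 0.2054]
orientation: [179.9, 0.3, 176.4]
ft_force: [0.6, -0.2, 0.6]
finger_gap: 0.0853
grasp_force: 0.0
t 7.3 pos [0.669  0.1117 0.2054] rpy [179.9   0.3 176.4] F [ 0.6 -0.2  0.6] gap 0.0853 | shift cm [ 20.04 -45.84   0.34] turn [ 0.4  0.2 95.3]
[-13.4  33.1  -1.3 100.4   1.   46.2  71.2]
t 7.3 pos [0.669  0.1117 0.2054] rpy [179.9   0.3 176.4] F [ 0.6 -0.2  0.6] gap 0.0853 | shift cm [ 20.04 -45.84   0.34] turn [ -0.1   0.3 -84.7]
```

```bash

python3 -m pendant '[[[2,-4.5,0,0,0,0],[2,-4.5,0,0,0,0],[2,-4.5,0,0,0,0],[2,-4.5,0,0,0,0],[2,-4.5,0,0,0,0],[2,-4.5,0,0,0,0],[2,-4.5,0,0,0,0],[2,-4.5,0,0,0,0]]]'
python3 -m pendant '[[[2,-4.5,0,0,0,0],[2,-4.5,0,0,0,0],[0,0,0,0,0,9.5],[0,0,0,0,0,9.5],[0,0,0,0,0,9.5],[0,0,0,0,0,9.5],[0,0,0,0,0,9.5],[0,0,0,0,0,9.5]]]'
python3 -m pendant '[[[0,0,0,0,0,9.5],[0,0,0,0,0,9.5],[0,0,0,0,0,9.5],[0,0,0,0,0,9.8],[0,0,0,0,0,0]]]'
python3 - <<'E'
from h import *
go(.4403,-.3333,.1,81.1)
s=snap('top'); a=snap('side')
c=np.zeros((560,800,3),np.uint8)
c[:,:480]=cv2.resize(s['image'][90:230,225:345],None,fx=4,fy=4,interpolation=cv2.INTER_CUBIC)
c[:480,480:]=cv2.resize(a['image'][200:320,340:420],None,fx=4,fy=4,interpolation=cv2.INTER_CUBIC)
cv2.imwrite('pics/c2.png',c)
E
```

```text
clock: 8.3
position: [0.484, -0.2392, 0.2011]
orientation: [180.0, -0.0, 176.4]
ft_force: [1.0, -0.3, -0.8]
finger_gap: 0.0853
grasp_force: 0.0
clock: 9.3
position: [0.4393, -0.3251, 0.2011]
orientation: [-180.0, -0.1, 119.1]
ft_force: [0.5, -0.4, -0.7]
finger_gap: 0.0854
grasp_force: 0.0
clock: 9.93
position: [0.4394, -0.325, 0.2011]
orientation: [-179.9, 0.0, 81.2]
ft_force: [-0.6, -0.6, 0.5]
finger_gap: 0.0854
grasp_force: 0.0
t 9.925 pos [ 0.4394 -0.325   0.2011] rpy [-179.9    0.    81.2] F [-0.6 -0.6  0.5] gap 0.0854 | shift cm [-0.81  0.23 10.11] turn [-0.1  0.   0.1]
```

View pics/c2.png

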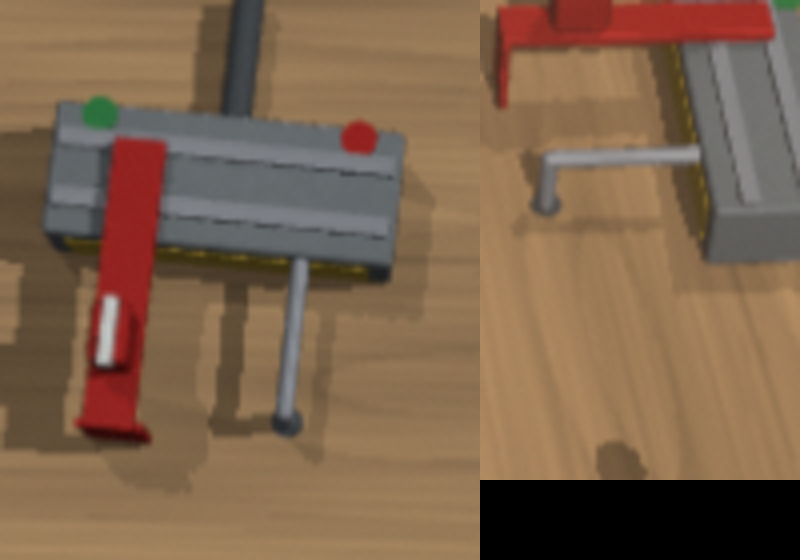

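The shutter is clear at about (254,197), and the eye's bar stands free with its foot at top (296.8,196) and side (356.3,251). Locating the bar from both cameras.

```bash
python3 - <<'E'
from h import *
s=snap('top'); a=snap('side')
print('top foot',px2w(s,296.75,195.7,.003),'top bend',px2w(s,296.9,194,.045),'level far',px2w(s,225+301/4,90+262/4,.05))
print('side foot',px2w(a,356.1,250.8,.003),'side bend',px2w(a,357.3,239.7,.045))
# hook in side view: grip orange
hsv=cv2.cvtColor(a['image'],cv2.COLOR_BGR2HSV); m=cv2.inRange(hsv,(4,170,110),(15,255,255))
n,l,st,ce=cv2.connectedComponentsWithStats(m)
for i in range(1,n):
    if st[i,4]>100: print(ce[i],st[i],px2w(a,*ce[i],.02))
print(w2px(s,[[.66,-.4,.17]]))
E
```

```text
top foot [0.62866864 0.00307329 0.003     ] top bend [0.62684164 0.00113157 0.045     ] level far [ 0.72704806 -0.00483944  0.05      ]
side foot [0.6295635  0.00149402 0.003     ] side bend [0.6305092  0.00315779 0.045     ]
[299.3659306 351.1829653] [295 327   9  48 317] [ 0.44483684 -0.30026236  0.02      ]
[405.66       332.16666667] [400 326  13  14 150] [ 0.69663049 -0.28012927  0.02      ]
[259.75319149 384.49361702] [251 366  18  38 235] [ 0.35151564 -0.37230592  0.02      ]
[315.96309963 423.42435424] [304 404  25  39 271] [ 0.46123193 -0.47412322  0.02      ]
[[466.76475792 176.85414156]]
```

```bash

python3 -m pendant '[[[-0.95,0.2,3,0,0,0],[0,0,4,0,0,0],[0,0,4,0,0,0],[0,0,0,0,0,0]]]' 0 80
python3 -c "
from h import *
go(.4403,-.3345,.014,81.1)"
```

```text
clock: 10.62
position: [0.4386, -0.3347, 0.0898]
orientation: [-179.8, -0.1, 81.1]
ft_force: [-0.7, -0.6, 0.4]
finger_gap: 0.0431
grasp_force: 0.0
t 10.625 pos [ 0.4386 -0.3347  0.0898] rpy [-1.798e+02 -1.000e-01  8.110e+01] F [-0.7 -0.6  0.4] gap 0.0431 | shift cm [0.03 0.2  7.58] turn [-0.2 -0.1  0. ]
```

```bash

python3 -m pendant '[[[0,0.2,3,0,0,0],[0,0,2.5,0,0,0],[0,0,1.5,0,0,0],[0,0,0.5,0,0,0],[0,0,0,0,0,0]]]'
python3 -m pendant '[[[0,0,0,0,0,0],[0,0,0,0,0,0],[0,0,0,0,0,0],[0,0,0,0,0,0]]]' 1 80
python3 -c "
from h import *
go(.4403,-.3345,.014,81.1)"
```

```text
clock: 11.25
position: [0.4422, -0.336, 0.0174]
orientation: [180.0, 0.0, 81.1]
ft_force: [0.1, -0.5, -1.4]
finger_gap: 0.0428
grasp_force: 0.0
clock: 11.75
position: [0.4421, -0.3359, 0.0178]
orientation: [179.9, 0.0, 81.1]
ft_force: [-1.0, -0.6, 8.6]
finger_gap: 0.014
grasp_force: 78.6
t 11.75 pos [ 0.4421 -0.3359  0.0178] rpy [179.9   0.   81.1] F [-1.  -0.6  8.6] gap 0.014 | shift cm [ 0.11 -0.2   0.38] turn [ 0.1  0.  -0. ]
```

```bash

python3 -m pendant '[[[0,0,-1,0,0,0],[0,0,-1,0,0,-4.9],[0,0,0,0,0,0]]]'
python3 - <<'E'
from h import *
go(.528,-.0431,.037,86)
s=snap('top'); hsv=cv2.cvtColor(s['image'],cv2.COLOR_BGR2HSV)
cv2.imwrite('pics/g.png',cv2.resize(np.hstack([s['image'][180:330,350:500],snap('side')['image'][280:430,250:400]]),None,fx=2.6,fy=2.6,interpolation=cv2.INTER_CUBIC))
E
```

```text
clock: 12.12
position: [0.4424, -0.3359, 0.0378]
orientation: [179.9, 0.0, 86.0]
ft_force: [1.1, -0.3, -3.1]
finger_gap: 0.014
grasp_force: 78.3
t 12.125 pos [ 0.4424 -0.3359  0.0378] rpy [179.9   0.   86. ] F [ 1.1 -0.3 -3.1] gap 0.014 | shift cm [29.81  6.49  0.07] turn [ 0.1  0.  -0. ]
```

View pics/g.png

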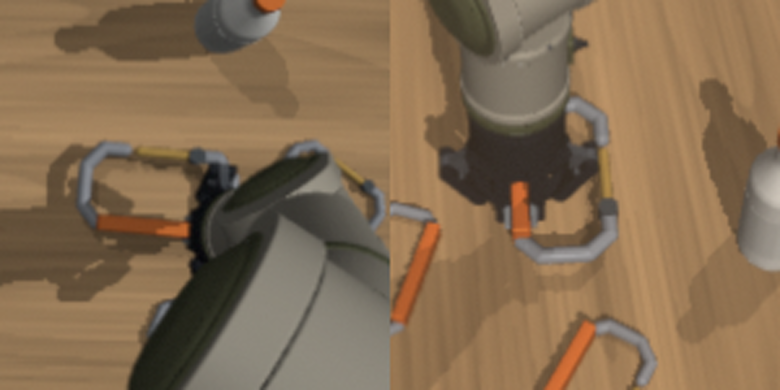

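The hook is held level near its right end: the grip shows at about (405,267) in the top view and the gate is shut. Carrying it to the eye.

```bash

python3 -m pendant '[[[3.7,0.8,0,0,0,0],[3.7,0.8,0,0,0,0],[3.7,0.8,0,0,0,0],[3.7,0.8,0,0,0,0],[3.7,0.8,0,0,0,0],[3.7,0.8,0,0,0,0],[3.7,0.8,0,0,0,0],[3.7,0.8,0,0,0,0]]]'
python3 -m pendant '[[[0,0,0,0,0,0],[0,0,0,0,0,0]]]'
python3 - <<'E'
from h import *
go(.528,-.0431,.018,86)
s=snap('top'); a=snap('side')
cv2.imwrite('pics/p.png',cv2.resize(np.hstack([s['image'][120:270,220:370],a['image'][180:330,270:420]]),None,fx=2.6,fy=2.6,interpolation=cv2.INTER_CUBIC))
E
```

```text
clock: 13.22
position: [0.5267, -0.0437, 0.0364]
orientation: [-180.0, 0.0, 85.9]
ft_force: [0.2, -0.2, -2.8]
finger_gap: 0.014
grasp_force: 78.2
clock: 13.48
position: [0.5262, -0.0452, 0.0366]
orientation: [-180.0, 0.0, 86.0]
ft_force: [-0.6, -0.2, -3.5]
finger_gap: 0.0145
grasp_force: 78.3
t 13.475 pos [ 0.5262 -0.0452  0.0366] rpy [-180.    0.   86.] F [-0.6 -0.2 -3.5] gap 0.0145 | shift cm [0.22 0.16 1.85] turn [-0.  0. -0.]
```

View pics/p.png

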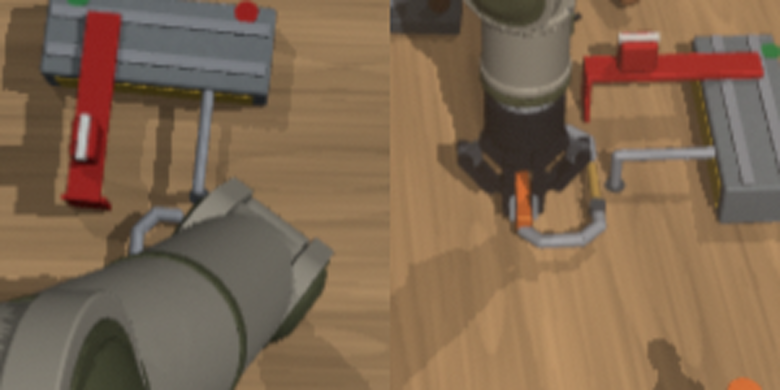

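```bash

python3 -m pendant '[[[0.2,0.1,0.9,0,0,0],[0,0,0.95,0,0,0],[0,0,0,0,0,0],[0,0,0,0,0,0]]]'
python3 - <<'E'
from h import *
s=snap('top'); a=snap('side')
print('hinge meas',px2w(a,270+211/2.6,180+207/2.6,.030),'exp .6013 -.0464'); print('left edge meas',px2w(s,220+133/2.6,120+237/2.6,.027),'exp .572 .074')
go(.528,-.0431,.018,86)
E
```

```text
clock: 14.08
position: [0.5274, -0.0433, 0.0178]
orientation: [-180.0, 0.0, 86.0]
ft_force: [-0.1, 0.4, -2.4]
finger_gap: 0.0144
grasp_force: 79.9
hinge meas [ 0.60553293 -0.05121016  0.03      ] exp .6013 -.0464
left edge meas [0.58264956 0.06799781 0.027     ] exp .572 .074
t 14.175 pos [ 0.5275 -0.0432  0.0181] rpy [-180.    0.   86.] F [ 0.1  0.3 -3.4] gap 0.0146 | shift cm [0.01 0.05 0.01] turn [-0.  0. -0.]
```

Both cameras put the hook about 5 mm further right than planned, so I'll shift left 4 mm and press in.

```bash

python3 -m pendant '[[[0.4,0,0.1,0,0,0],[0,0.6,0,0,0,0],[0,0.6,0,0,0,0],[0,0.6,0,0,0,0],[0,0.6,0,0,0,0],[0,0.6,0,0,0,0],[0,0.6,0,0,0,0],[0,0,0,0,0,0]]]'
python3 - <<'E'
from h import *
go(.606,-.045,.018,86)
s=snap('side'); cv2.imwrite('pics/q.png',cv2.resize(s['image'][200:300,290:420],None,fx=5,fy=5,interpolation=cv2.INTER_CUBIC))
E
```

```text
clock: 15.18
position: [0.5647, -0.0416, 0.0172]
orientation: [179.9, 0.0, 86.0]
ft_force: [-1.2, 0.6, -2.6]
finger_gap: 0.0142
grasp_force: 80.1
t 15.175 pos [ 0.5647 -0.0416  0.0172] rpy [179.9   0.   86. ] F [-1.2  0.6 -2.6] gap 0.0142 | shift cm [-0.05  4.15 -0.07] turn [ 0.1  0.  -0. ]
```

View pics/q.png

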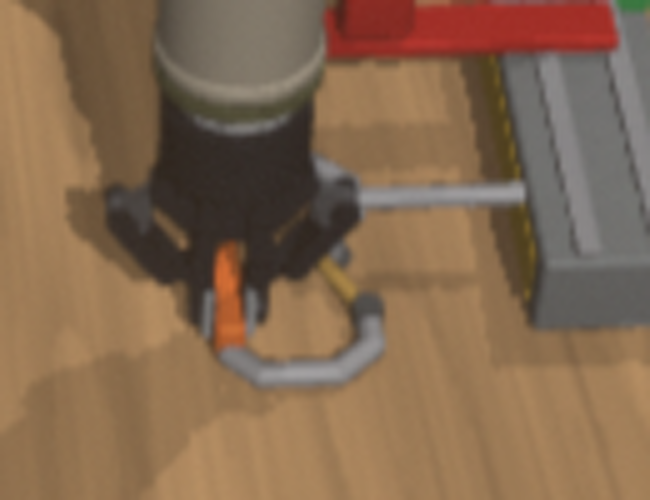

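The gate (gold, at about (357,256)) is swinging inward against the bar. Pressing on.

```bash

python3 -m pendant '[[[-0.05,0.6,0,0,0,0],[0,0.6,0,0,0,0],[0,0.6,0,0,0,0],[0,0.6,0,0,0,0],[0,0.6,0,0,0,0],[0,0.6,0,0,0,0],[0,0.5,0,0,0,0],[0,0,0,0,0,0]]]'
python3 - <<'E'
from h import *
go(.606,-.045,.018,86)
s=snap('side'); cv2.imwrite('pics/q2.png',cv2.resize(s['image'][200:300,290:420],None,fx=5,fy=5,interpolation=cv2.INTER_CUBIC))
E
```

```text
clock: 16.23
position: [0.6057, -0.0446, 0.0173]
orientation: [179.9, -0.0, 86.0]
ft_force: [0.7, -0.4, -1.8]
finger_gap: 0.0146
grasp_force: 80.0
t 16.225 pos [ 0.6057 -0.0446  0.0173] rpy [179.9  -0.   86. ] F [ 0.7 -0.4 -1.8] gap 0.0146 | shift cm [-0.04  0.04 -0.07] turn [ 0.1 -0.   0. ]
```

View pics/q2.png

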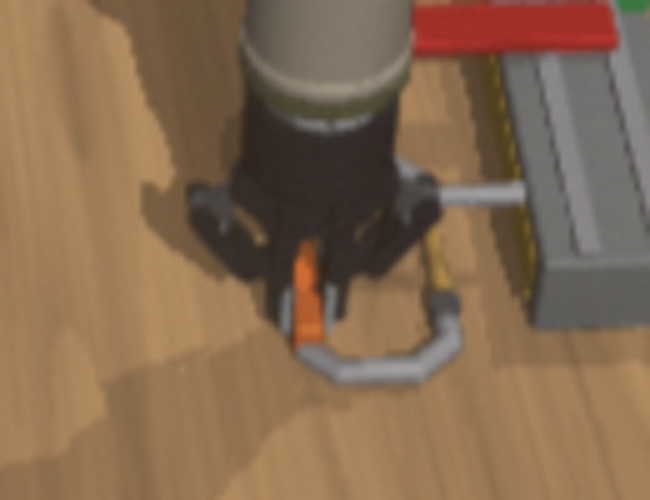

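The gate is back in line and shut (gold at about (377,250)), with the bar inside. I'll back off a little to centre the bar, release and lift.

```bash

python3 -m pendant '[[[0,-0.5,0,0,0,0],[0,-0.5,0,0,0,0],[0,-0.3,0,0,0,0],[0,0,0,0,0,0]]]'
python3 -m pendant '[[[0,0,0,0,0,0],[0,0,0,0,0,0],[0,0,0,0,0,0]]]' 0
python3 -m pendant '[[[0,0,-1,0,0,0],[0,0,-2,0,0,0],[0,0,-3,0,0,0],[0,0,-4,0,0,0],[0,-4,-4,0,0,0],[0,-4,-2,0,0,0],[0,0,0,0,0,0]]]'
python3 - <<'E'
from h import *
go(.606,-.045,.018,86)
s=snap('side'); hsv=cv2.cvtColor(s['image'],cv2.COLOR_BGR2HSV)
for nm,lo,hi in(('orange',(4,170,110),(14,255,255)),('gold',(16,130,80),(28,255,255))):
    m=cv2.inRange(hsv,lo,hi); m[:,:300]=0; m[:,375 if nm=='gold' else 372:]=0 if nm!='gold' else m[:,375:]
    m[:220]=0; m[300:]=0; m[:,395:]=0
    n,l,st,ce=cv2.connectedComponentsWithStats(m)
    for i in range(1,n):
        if st[i,4]>12:
            P=np.argwhere(l==i)[:,::-1]; z=.022 if nm=='orange' else .01
            a,b=P[P[:,1].argmin()],P[P[:,1].argmax()]; print(nm,st[i],px2w(s,*ce[i],z).round(4),px2w(s,*a,z).round(4),px2w(s,*b,z).round(4))
E
```

```text
clock: 16.77
position: [0.5912, -0.044, 0.0174]
orientation: [-180.0, -0.0, 86.0]
ft_force: [0.2, -0.3, -1.4]
finger_gap: 0.014
grasp_force: 80.1
clock: 17.15
position: [0.5919, -0.044, 0.0174]
orientation: [180.0, 0.0, 86.0]
ft_force: [-0.2, 0.6, 0.4]
finger_gap: 0.0426
grasp_force: 0.0
clock: 18.02
position: [0.5097, -0.0382, 0.1793]
orientation: [180.0, -0.1, 86.0]
ft_force: [0.5, -0.7, 0.6]
finger_gap: 0.0429
grasp_force: 0.0
t 18.025 pos [ 0.5097 -0.0382  0.1793] rpy [ 1.8e+02 -1.0e-01  8.6e+01] F [ 0.5 -0.7  0.6] gap 0.0429 | shift cm [-0.03  9.64 16.14] turn [ 0.  -0.1 -0. ]
orange [340 233   9  36 202] [ 0.5934 -0.0103  0.022 ] [0.593  0.0548 0.022 ] [ 0.5814 -0.0702  0.022 ]
gold [387 220   7  15  58] [0.7383 0.0723 0.01  ] [0.7363 0.1014 0.01  ] [0.7327 0.0461 0.01  ]
gold [392 241   3  16  31] [ 0.7309 -0.0035  0.01  ] [0.7378 0.0186 0.01  ] [ 0.7255 -0.0352  0.01  ]
gold [369 245   6  13  43] [ 0.6687 -0.0112  0.01  ] [0.6721 0.0114 0.01  ] [ 0.6636 -0.0313  0.01  ]
```

The numbers agree. The grip is at x 0.593 and the gate at x 0.668, 75 mm apart and parallel, so the gate is shut. The bar at x 0.629 lies between them. The arm is clear, so I'm handing in.

```bash
python3 -c "
from h import *
print(r.sign_off())"
```

```text
the job is handed in; nothing more can be done
None
```

I handed the job in at about 18 s of the 58 s allowed: the isolator is fully off and the big hook is clipped round the eye's bar, gate shut and flat on the bench by camera measurement; the sign-off gave no pass/fail result.

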